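# Fit the matching adapter flange to a tilted index head

### The arm

A 6-joint arm with a two-finger parallel gripper is mounted at the origin on a cart in front of the work surface, level with it; the furniture and walls round the work are solid. World frame = base frame: x ahead of the robot, y to its left, z up, the work surface at z = 0. Lengths are in m, angles in degrees, forces in N, time in s.
With the tool pointing down it reaches from about 0.35 to 0.875 m from the base axis. Payload 4.2 kg.
Tool frame: the origin (TCP) lies at the very end of the fingers, on their centre line; the grasp point (between the pads) lies 19 mm behind it; z points along the fingers, x is the direction in which the jaws open and shut, and the axes are right-handed (so a half turn about z gives the same grasp; the last joint's range is limited). The gripper opens to 87 mm and grips with 3 to 60 N. Pads are 19 mm wide; open, the fingers measure 117 mm over their backs; the gripper's body (75 mm by 190 mm) begins 51 mm behind the grasp point.
Start: joints at [-51.933, 22.042, 0.453, 0, -68.411, -14.817], TCP at [0.247, -0.574, 0.223] pointing down, gripper open.
Joint ranges: [-179.83, 179.83], [-69.29, 118.12], [-61.27, 80.66], [-181.25, 117.63], [-171.15, -9.14], [-177.46, 177.46]. Speed limits (degrees/s): [159.86, 159.86, 180, 180, 180, 180].

### API

Orientations are given as a 3x3 rotation matrix whose columns are the frame's x, y, z axes.
In Python, from station import r gives the robot as it stands.
- The arm moves only by the tool move_arm, never from a script. Its argument "series" is a list that holds one entry, the list of rows, each a list of 7 numbers: the shift along the tool's x, y, z in cm, then the turn, a rotation vector about the tool's x, y, z in degrees, then the opening, from -1 (shut) to 1 (fully open). In form: [[[dx, dy, dz, wx, wy, wz, fingers], ...]]. A call has 1 to 12 rows; each row shifts and turns the commanded pose from where the row before left it, along the tool's axes as they then stand; what a row does not reach is not made up. A row lasts 1/8 s, in which the tool goes at most 62.5 mm and 10.7 degrees, less where a joint would pass 70% of its speed; a pose out of reach is approached as far as the arm can. A call is refused whole if a number of a shift passes 6.25 or a number of a turn 10.7, either way. A call with a gripper value outside its range is refused whole. The fingers move at their own pace and stop on an object; the grip force is fixed at half the most. Time passes only in rows, so rows that do not move let the fingers close. It gives the time, the measured TCP pose, the force and the opening at its end, in the units of the state.
- r.sense(): the state, without advancing time (a new reading comes with each control period).
- r.capture(name): name is "scene" or "top" or "wrist"; returns a dict with "color" (384x512x3 uint8, blue, green, red), "fx", "fy", "cx", "cy" (pixels), "rvec" (rotation vector, rad) and "tvec" (3), from world to camera coordinates, as OpenCV has them; the wrist camera has in their place "tool_from_camera" (4x4, takes a point from camera to tool coordinates, whose origin is the TCP and whose axes are the tool frame's). Camera axes: x right, y down, z forward; pixel columns grow to the right and rows downward; lengths in m; the calibration is good to about 2 mm. A picture is of the moment at which its call begins: read the wrist's pose just before it. There is no depth.
- r.finish_job(): hands the job in, once; it reports no verdict.
The state is a dict: "time_s": time; "joints": joint angles; "joint_velocities": joint speeds; "effort": joint torques, N m; "tcp_pos": TCP position; "ee_rot": TCP orientation; "wrist_force": force on the tool from outside, world axes, zero at the start; "moment": the same for the moment, N m; "gripper_width": opening from 0.0 (shut) to 1.0 (fully open).
Only numpy, scipy, OpenCV 4.12 (cv2) and the standard library are available. Lean on these libraries where they do the work, as an engineer would, in place of code of your own. Each camera call takes 0.05 s, during which the arm holds its last target.

### The job

Three adapter flanges lie on the bench; put the one whose bolt holes match the four studs of the tilted index head onto those studs, hub facing outwards, fully home so that it sits flush on the stud face, and let go. Leave the other two flanges and the loose things round them where they lie.

Things in the scene. Friction and masses are not known exactly. Their poses are not given: they have to be found in the camera images.
- index_head: Blue-grey tilting index head bolted down on a 170 x 150 mm base; origin under the base's middle, its front is -x. It carries a bright round steel nose plate, 104 mm in diameter, whose face is tipped 35 degrees from level towards the front; top edge of the plate about 155 mm above the bench. The spindle is clamped: a different angle each time, but it does not turn in use.
- stud_face (a point): Centre of the nose plate's face. z points square out of the face (up and to the front); x and y lie in the face, midway between studs. Four yellow studs stand square on the face at x = +-24, y = +-24 mm (48 mm square, 68 mm bolt circle): 8 mm in diameter, 22 mm long, the last 3 mm tapered to 5 mm.
- flange_wide4_centre (a point): Aluminium flange with four 11 mm holes on a 48 mm square, near its rim: at x = +-24, y = +-24 mm. Disc 92 mm in diameter, 8 mm thick; round hub 34 mm in diameter from 8 to 44 mm above the underside; 0.15 to 0.28 kg. The point is on the axis, half-way up (22 mm); z points to the hub end, x and y midway between holes. Lies flat, hub up, at any turn.
- flange_wide4_face (a point): Centre of the underside (mounting face) of the same flange, 22 mm below flange_wide4_centre along its axis; same axes.
- flange_close4_centre (a point): A flange of the same disc, hub and sizes, but its four 11 mm holes are at the corners of a 36 mm square (50.9 mm bolt circle, holes close to the hub). This point is on the axis, half-way up (22 mm).
- flange_three_centre (a point): A flange of the same disc, hub and sizes, but with three 11 mm holes evenly spaced on a 68 mm circle. This point is on the axis, half-way up (22 mm).
- caliper: Sliding caliper lying flat near the front edge, 215 x 70 x 14 mm; origin under its middle. Bystander.
- feeler_gauge: Folded feeler gauge lying near the front edge, 95 x 16 x 12 mm; origin under its middle. Bystander.
- dust_brush: Dusting brush with wooden handle lying near the front edge, 184 x 31 x 12 mm; origin under its middle. Bystander.
- mount_k1: Black round moulded specimen, 30 mm in diameter, 20 mm high; origin under its middle. Bystander.
- oil_bottle: Brown dropper bottle with a white nozzle, 37 mm in diameter, 107 mm high, standing; origin under its middle. Bystander.

How it is judged (in metres and radians):
At the end, for the whole second after the job is handed in: The flange with four holes on the 48 mm square sits on the four studs with its hub outwards and its mounting face flush on the stud face: centre within 4 mm, gap under 2 mm, faces parallel within 0.05 rad; it is at rest and released (distance between flange_wide4_face and stud_face below 0.004 m and z of flange_wide4_face in the frame of stud_face below 0.002 m and z of flange_wide4_centre in the frame of stud_face above 0.018 m and angle between the z axis of flange_wide4_face and the z axis of stud_face, either way round below 0.05 rad and linear speed of flange_wide4 below 0.01 m/s and contact force between the fingers and flange_wide4 below 0.1 N); the robot touches nothing.
It fails at once if one of the two wrong flanges was moved more than 30 mm (distance of any of flange_close4_centre, flange_three_centre from where it was at the start of the episode above 0.03 m).
It fails at once if a loose thing (caliper, feeler gauge, brush, specimen, bottle) was moved more than 30 mm (distance of any of caliper, feeler_gauge, dust_brush, mount_k1, oil_bottle from where it was at the start of the episode above 0.03 m).
It also fails if it takes over 35 s, if anything falls off the work surface, if the arm or the gripper's body presses on something with over 40 N, if the wrist force passes 120 N, or if a joint passes its speed limit or range.

## Working session

There is one attempt and no reset: what is moved stays moved. The work goes in short steps, Python scripts to look and compute and a tool call to move; the robot and the scene stay as the last step left them, time stands still between calls to the robot, and variables do not carry over. Pictures are saved under pics/ and viewed, and the job is handed in when it is done.

Besides the shell and the picture viewer there is one more tool, called after "Emit:" as name(argument=value, ...), one argument or row to a line, values as JSON. move_arm: Moves the arm, as the interface text tells. Its arguments: {"type":"object","properties":{"series":{"type":"array","items":{"type":"array","items":{"type":"array","items":{"type":"number"}}}}},"required":["series"]}

```bash
ls; mkdir -p pics; python3 - <<'E'
from station import r
import cv2
print(r.sense())
for n in("scene","top","wrist"):
    c=r.capture(n); cv2.imwrite(f"pics/{n}0.png",c["color"]); print(n,{k:v for k,v in c.items() if k!="color"})
E
```

```text
pics
{'time_s': 0.0, 'joints': array([-5.19316484e+01,  2.20913375e+01,  3.78402992e-01, -2.92124403e-02,
       -6.84110875e+01, -1.48157086e+01]), 'joint_velocities': array([-0.01912202, -0.05153496, -0.02552947, -0.03776164,  0.0277532 ,
        0.00302407]), 'effort': array([-4.53357634e-04, -3.90662599e+01,  1.87403977e+01,  4.21992168e+00,
        1.09994930e-02, -2.03876466e-04]), 'tcp_pos': array([ 0.24650627, -0.573666  ,  0.22144356]), 'ee_rot': array([[-3.94612336e-01,  9.18847202e-01, -9.61425340e-04],
       [ 9.18845038e-01,  3.94613496e-01,  1.99641665e-03],
       [ 2.21379327e-03, -9.55902634e-05, -9.99997545e-01]]), 'wrist_force': array([-0.46635079, -1.25574401, -0.02575393]), 'moment': array([ 0.00861181, -0.04718216,  0.04267297]), 'gripper_width': 0.9995691041699548}
scene {'fx': 476.8920452125613, 'fy': 476.8920452125613, 'cx': 252.23305912659254, 'cy': 186.4379746087701, 'rvec': array([ 1.99078729, -0.84394168,  0.46480487]), 'tvec': array([-0.31963964,  0.30617299,  0.94387446])}
top {'fx': 478.0773759251493, 'fy': 478.0773759251493, 'cx': 251.17937141746512, 'cy': 194.18142898378704, 'rvec': array([ 2.18934125, -2.20884966,  0.05199055]), 'tvec': array([0.04558463, 0.52136103, 1.49393936])}
wrist {'fx': 311.3249918002158, 'fy': 311.3249918002158, 'cx': 262.09598625887423, 'cy': 192.37027846852789, 'tool_from_camera': array([[ 9.99999777e-01, -3.03253345e-04, -5.94263723e-04,
        -1.13486733e-03],
       [ 4.43951468e-04,  9.67356734e-01,  2.53418135e-01,
        -6.85249653e-02],
       [ 4.98015117e-04, -2.53418343e-01,  9.67356654e-01,
        -1.62900043e-01],
       [ 0.00000000e+00,  0.00000000e+00,  0.00000000e+00,
         1.00000000e+00]])}
```

View pics/scene0.png

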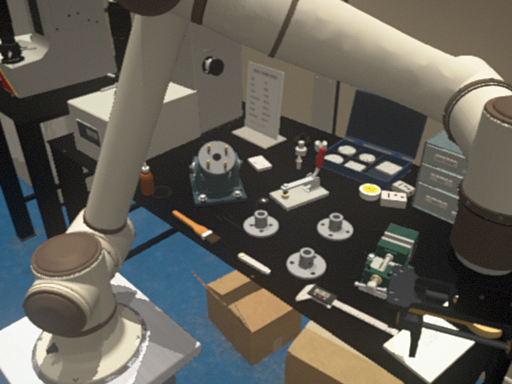

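View pics/top0.png

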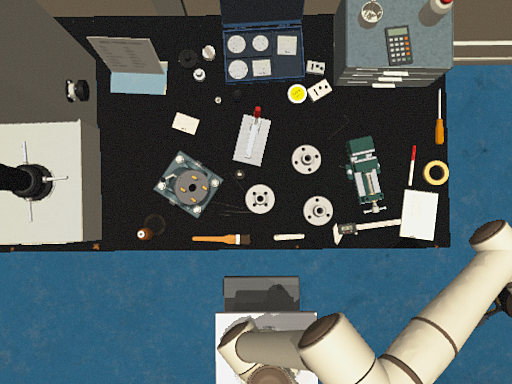

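View pics/wrist0.png

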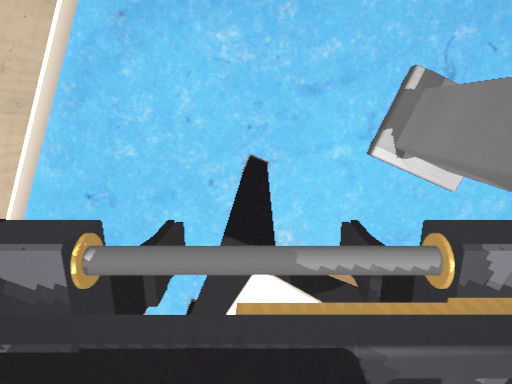

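```bash
python3 - <<'E'
import cv2,numpy as np
t=cv2.imread("pics/top0.png"); s=cv2.imread("pics/scene0.png")
a=cv2.resize(t[135:235,140:345],None,fx=3.9,fy=3.9,interpolation=cv2.INTER_CUBIC); cv2.imwrite("pics/topz.png",a)
a=cv2.resize(s[130:290,180:365],None,fx=3.7,fy=3.7,interpolation=cv2.INTER_CUBIC); cv2.imwrite("pics/scenez.png",a)
E
```

```text
(no output)
```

View pics/topz.png

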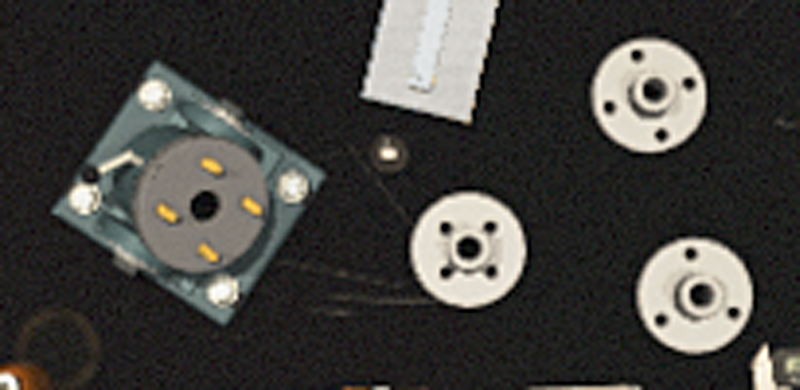

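View pics/scenez.png

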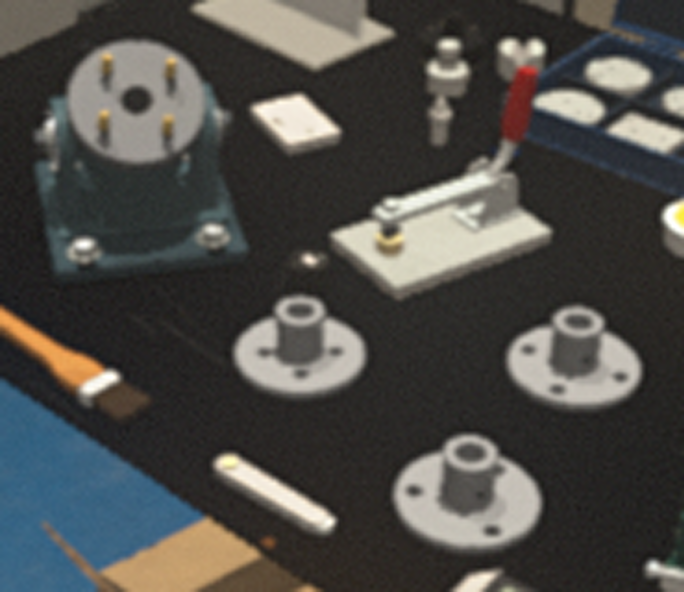

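```bash
cat > h.py <<'E'
import cv2,numpy as np
from scipy.spatial.transform import Rotation as R
from station import r
def cam(n):
    s=r.sense(); c=r.capture(n)
    K=np.array([[c["fx"],0,c["cx"]],[0,c["fy"],c["cy"]],[0,0,1]])
    if n=="wrist":
        T=np.eye(4);T[:3,:3]=s["ee_rot"];T[:3,3]=s["tcp_pos"];T=T@c["tool_from_camera"]
        Rc,o=T[:3,:3],T[:3,3]
    else:
        Rw=R.from_rotvec(c["rvec"]).as_matrix(); Rc=Rw.T;o=-Rw.T@c["tvec"]
    return c["color"],K,Rc,o
def ray(px,K,Rc,o):
    d=Rc@np.linalg.solve(K,[px[0],px[1],1]);return o,d/np.linalg.norm(d)
def onplane(px,C,p0,n=(0,0,1)):
    o,d=ray(px,*C[1:]);n=np.array(n);return o+d*(np.dot(np.array(p0)-o,n)/np.dot(d,n))
def tri(rays):
    A=np.zeros((3,3));b=np.zeros(3)
    for o,d in rays:
        P=np.eye(3)-np.outer(d,d);A+=P;b+=P@o
    x=np.linalg.solve(A,b);return x,[np.linalg.norm((np.eye(3)-np.outer(d,d))@(x-o)) for o,d in rays]
def proj(p,C):
    q=C[2].T@(np.array(p)-C[3]);q=C[1]@q;return q[:2]/q[2]
E
python3 - <<'E'
from h import *
T=cam("top");S=cam("scene")
im=T[0]
def blobs(im,box,lo,hi,mn):
    x0,y0,x1,y1=box
    m=cv2.inRange(cv2.cvtColor(im[y0:y1,x0:x1],cv2.COLOR_BGR2HSV),lo,hi)
    n,l,st,ce=cv2.connectedComponentsWithStats(m)
    return [(ce[i]+[x0,y0],st[i,4]) for i in range(1,n) if st[i,4]>=mn]
print("top yellow",blobs(T[0],(165,160,215,215),(15,120,90),(35,255,255),2))
print("scene yellow",blobs(S[0],(195,135,240,180),(12,80,60),(35,255,255),2))
# flanges
for p in blobs(T[0],(240,135,345,225),(0,0,140),(180,60,255),150): print(p, onplane(p[0],T,[0,0,.008]))
for px in [(155,62),(325,175),(222,325),(52,210),(204,205)]:
    p=np.array(px)/3.9+[140,135]; print(px,onplane(p,T,[0,0,.015 if px[0]!=204 else .125]))
E
```

```text
top yellow [(array([193.83333333, 177.25      ]), np.int32(12)), (array([182.2       , 189.06666667]), np.int32(15)), (array([204. , 187.5]), np.int32(14)), (array([193. , 199.5]), np.int32(14))]
scene yellow [(array([208.5, 147. ]), np.int32(10)), (array([225.5, 148. ]), np.int32(10)), (array([207.5, 162. ]), np.int32(10)), (array([224.92307692, 163.15384615]), np.int32(13))]
(array([252.0745429 , 148.37834037]), np.int32(711)) [0.66731752 0.03681692 0.008     ]
(array([305.97435897, 158.95384615]), np.int32(585)) [ 0.63213601 -0.13368396  0.008     ]
(array([259.62207358, 198.56020067]), np.int32(598)) [0.50785039 0.01442485 0.008     ]
(array([317.73076923, 210.23745819]), np.int32(598)) [ 0.46938139 -0.16846759  0.008     ]
(155, 62) [0.66031696 0.26515786 0.015     ]
(325, 175) [0.56745746 0.12819654 0.015     ]
(222, 325) [0.4473029  0.21174913 0.015     ]
(52, 210) [0.54111118 0.34841748 0.015     ]
(204, 205) [0.53739712 0.2125486  0.125     ]
```

```bash
python3 - <<'E'
from h import *
T=cam("top");S=cam("scene")
t=[(193.83,177.25),(204,187.5),(193,199.5),(182.2,189.07)]
s=[(208.5,147),(225.5,148),(224.92,163.15),(207.5,162)]
for k in range(4):
    P=[];e=0
    for i in range(4):
        x,er=tri([ray(t[i],*T[1:]),ray(s[(i+k)%4],*S[1:])]);P.append(x);e+=er[0]
    if e<.02:
        P=np.array(P);print(k,e);print(P,P.mean(0)); print([np.linalg.norm(P[i]-P[i-1]) for i in range(4)])
        print("n",np.cross(P[1]-P[3],P[2]-P[0])/np.linalg.norm(np.cross(P[1]-P[3],P[2]-P[0])))
print(S[3])
E
```

```text
1 0.002865831156214635
[[0.56534454 0.20608495 0.14516425]
 [0.53718468 0.1796078  0.11822704]
 [0.50197447 0.21137665 0.12372239]
 [0.53139225 0.23898384 0.14918379]] [0.53397399 0.20901331 0.13407437]
[np.float64(0.04744735125669695), np.float64(0.04711295022003926), np.float64(0.04774115559922312), np.float64(0.04770582323905161)]
n [ 0.31858413  0.46247018 -0.82742098]
[-0.23483484 -0.67751896  0.7567239 ]
```

Emit:
move_arm(
  series=[
    [[2.5,5.3,0,0,0,0,1],[2.5,5.3,0,0,0,0,1],[2.5,5.3,0,0,0,0,1],[2.5,5.3,0,0,0,0,1],[2.5,5.3,0,0,0,0,1],[2.5,5.3,0,0,0,0,1],[2.5,5.3,0,0,0,0,1],[2.5,5.3,0,0,0,0,1],[2.5,5.3,0,0,0,0,1],[2.5,5.3,0,0,0,0,1]],
  ],
)

```text
time_s: 1.6
tcp_pos: [0.6361, -0.1337, 0.2227]
ee_rot: [[-0.395, 0.919, 0.0], [0.919, 0.395, -0.0], [-0.0, 0.0, -1.0]]
wrist_force: [0.4, -1.7, 0.2]
gripper_width: 1.0
```

Emit:
move_arm(
  series=[
    [[0,0,1.2,0,0,-9.6,1],[0,0,1.2,0,0,-9.6,1],[0,0,1.2,0,0,-9.6,1],[0,0,1.2,0,0,-9.6,1],[0,0,1.2,0,0,-9.6,1],[0,0,1.2,0,0,-9.6,1],[0,0,1.2,0,0,-9.6,1],[0,0,0,0,0,0,1],[0,0,0,0,0,0,1]],
  ],
)

```text
time_s: 2.72
tcp_pos: [0.6353, -0.1354, 0.1391]
ee_rot: [[-1.0, -0.006, 0.001], [-0.006, 1.0, -0.0], [-0.001, -0.0, -1.0]]
wrist_force: [0.2, -0.1, 0.1]
gripper_width: 0.994
```

```bash
python3 - <<'E'
from h import *
s=r.sense();print(s['joints'].round(1),s['tcp_pos'].round(4),s['ee_rot'].round(3),s['time_s'])
C=cam("wrist");cv2.imwrite("pics/w1.png",C[0])
E
```

```text
[  2.2  28.1  -2.4   0.  -59.5  -1.9] [ 0.6353 -0.1354  0.1391] [[-1.    -0.006  0.001]
 [-0.006  1.    -0.   ]
 [-0.001 -0.    -1.   ]] 2.725
```

View pics/w1.png

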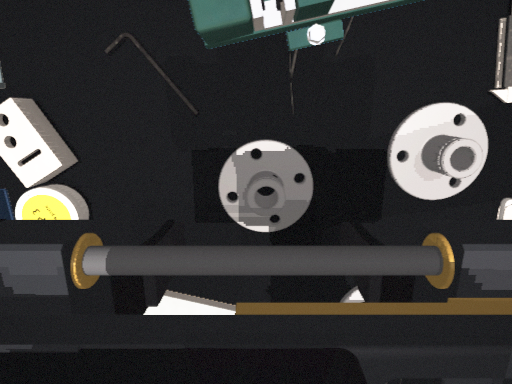

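```bash
cat > fl.py <<'E'
from h import *
C=cam("wrist")
g=cv2.cvtColor(C[0],cv2.COLOR_BGR2GRAY)
m=cv2.inRange(g,75,255);m[225:]=0
roi=np.zeros_like(m);roi[125:225,205:330]=255
cs,_=cv2.findContours(m&roi,cv2.RETR_EXTERNAL,cv2.CHAIN_APPROX_NONE)
c=max(cs,key=cv2.contourArea);q=c[:,0,:].astype(float)
pts=np.array([onplane(p,C,[0,0,.008]) for p in q if p[1]<223])[:,:2]
A=np.c_[2*pts,np.ones(len(pts))];sol=np.linalg.lstsq(A,(pts**2).sum(1),rcond=None)[0]
print("disc circle",sol[:2],np.sqrt(sol[2]+sol[:2]@sol[:2]),len(pts))
mask=np.zeros_like(m);cv2.drawContours(mask,[cv2.convexHull(c)],-1,255,-1);mask=cv2.erode(mask,np.ones((5,5)))
d=cv2.inRange(g,0,55)&mask
n,l,st,ce=cv2.connectedComponentsWithStats(d)
H=[]
for i in range(1,n):
    if st[i,4]<12: continue
    p=onplane(ce[i],C,[0,0,.007]);v=p[:2]-sol[:2];a=np.degrees(np.arctan2(v[1],v[0]))
    print(ce[i].round(1),st[i,4],p.round(4),np.linalg.norm(v).round(4),a.round(1))
E
python3 fl.py
```

```text
disc circle [ 0.63343114 -0.13368187] 0.04563142451484555 207
[256.  153.5] 82 [ 0.6426 -0.1661  0.007 ] 0.0337 -74.2
[299.  177.5] 70 [ 0.6009 -0.1432  0.007 ] 0.0339 -163.7
[265.6 190.8] 114 [ 0.6331 -0.1297  0.007 ] 0.004 94.9
[232.3 195.7] 63 [ 0.6658 -0.1245  0.007 ] 0.0336 15.8
[274.6 218.2] 59 [ 0.6239 -0.1015  0.007 ] 0.0336 106.5
```

```bash
cat > plan1.py <<'E'
from h import *
P=np.array([[0.56534454,0.20608495,0.14516425],[0.53718468,0.1796078,0.11822704],[0.50197447,0.21137665,0.12372239],[0.53139225,0.23898384,0.14918379]])
n=np.cross(P[2]-P[0],P[1]-P[3]);n/=np.linalg.norm(n)
fc=P.mean(0)-.011*n
e1=(P[1]-P[0])+(P[2]-P[3]);e1-=n*(n@e1);e1/=np.linalg.norm(e1)
e2=np.cross(n,e1)
s=r.sense();Rg=s['ee_rot'];p=s['tcp_pos']
print("n",n,"fc",fc)
for x in (e1,-e1,e2,-e2):
    Rt=np.c_[x,np.cross(-n,x),-n]
    w=(R.from_matrix(Rg.T@Rt)).as_rotvec(degrees=True)
    print("x",x.round(3),"rotvec tool from present",w.round(1),np.linalg.norm(w).round(1))
tgt=fc+.131*n
print("target",tgt,"shift in tool axes cm",(Rg.T@(tgt-p)*100).round(2))
E
python3 plan1.py
```

```text
n [-0.31858413 -0.46247009  0.82742103] fc [0.53747841 0.21410048 0.12497274]
x [-0.607 -0.571 -0.553] rotvec tool from present [-18.9 -29.4 -43.5] 55.8
x [0.607 0.571 0.553] rotvec tool from present [-36.4  23.4 130.2] 137.2
x [ 0.728 -0.679 -0.099] rotvec tool from present [   9.2  -42.2 -130. ] 137.0
x [-0.728  0.679  0.099] rotvec tool from present [-34.2  -7.4  43.8] 56.0
target [0.49574389 0.1535169  0.23336489] shift in tool axes cm [13.77 28.97 -9.43]
```

Emit:
move_arm(
  series=[
    [[0,0,-6,0,0,0,1],[2.3,4.83,-0.57,0,0,0,1],[2.3,4.83,-0.57,0,0,0,1],[2.3,4.83,-0.57,0,0,0,1],[2.3,4.83,-0.57,0,0,0,1],[2.3,4.83,-0.57,0,0,0,1],[2.3,4.83,-0.57,0,0,0,1]],
  ],
)

```text
time_s: 3.7
tcp_pos: [0.494, 0.1549, 0.2338]
ee_rot: [[-1.0, -0.007, 0.002], [-0.007, 1.0, 0.001], [-0.002, 0.001, -1.0]]
wrist_force: [0.6, -0.5, -0.6]
gripper_width: 0.998
```

Emit:
move_arm(
  series=[
    [[0,0,0,-5.7,-1.23,7.3,1],[0,0,0,-5.7,-1.23,7.3,1],[0,0,0,-5.7,-1.23,7.3,1],[0,0,0,-5.7,-1.23,7.3,1],[0,0,0,-5.7,-1.23,7.3,1],[0,0,0,-5.7,-1.23,7.3,1],[0,0,0,0,0,0,1],[0,0,0,0,0,0,1]],
  ],
)

```text
time_s: 4.7
tcp_pos: [0.4954, 0.1535, 0.2337]
ee_rot: [[-0.729, 0.606, 0.317], [0.677, 0.573, 0.463], [0.099, 0.552, -0.828]]
wrist_force: [0.2, 1.9, 0.6]
gripper_width: 1.001
```

```bash
python3 - <<'E'
from h import *
s=r.sense();print(s['joints'].round(1),s['tcp_pos'].round(4),s['ee_rot'].round(3),s['time_s'])
C=cam("wrist");cv2.imwrite("pics/w2.png",C[0])
E
```

```text
[ 22.4   1.7 -21.9 -28.3 -40.5 -49.5] [0.4954 0.1535 0.2337] [[-0.729  0.606  0.317]
 [ 0.677  0.573  0.463]
 [ 0.099  0.552 -0.828]] 4.7
```

View pics/w2.png

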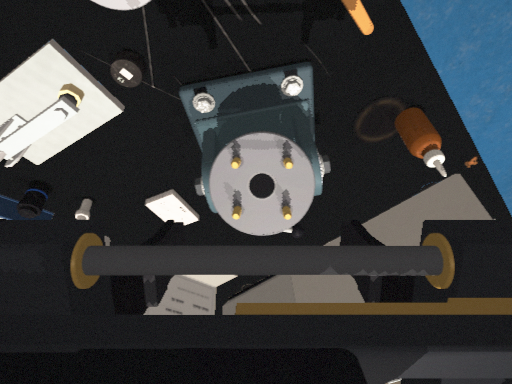

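```bash
cat > st.py <<'E'
from h import *
C=cam("wrist");s=r.sense()
h=np.array([-.567,-.823]);h/=np.linalg.norm(h)
n=np.r_[h*np.sin(np.radians(35)),np.cos(np.radians(35))]
Rt=s['ee_rot'];p=s['tcp_pos']
hsv=cv2.cvtColor(C[0],cv2.COLOR_BGR2HSV)
m=cv2.inRange(hsv,(12,110,90),(35,255,255));roi=np.zeros_like(m);roi[140:228,215:310]=255
nn,l,st,ce=cv2.connectedComponentsWithStats(m&roi)
for i in range(1,nn): print(ce[i].round(1),st[i])
g=cv2.cvtColor(C[0],cv2.COLOR_BGR2GRAY)
cv2.imwrite("pics/w2z.png",cv2.resize(C[0][125:240,195:330],None,fx=5,fy=5,interpolation=cv2.INTER_CUBIC))
m=cv2.inRange(hsv,(0,0,60),(180,45,255));
roi=np.zeros_like(m);roi[128:238,200:322]=255
m=cv2.morphologyEx(m&roi,cv2.MORPH_OPEN,np.ones((5,5)))
cs,_=cv2.findContours(m,cv2.RETR_EXTERNAL,cv2.CHAIN_APPROX_NONE)
c=max(cs,key=cv2.contourArea)
print("ellipse",cv2.fitEllipse(c),cv2.contourArea(c))
o=C[0].copy();cv2.drawContours(o,[c],-1,(0,0,255),1);cv2.imwrite("pics/w2c.png",cv2.resize(o[125:240,195:330],None,fx=5,fy=5,interpolation=cv2.INTER_CUBIC))
E
python3 st.py
```

```text
[235.4 162.3] [231 158   9  10  64]
[287.2 162.2] [284 158   9  10  55]
[236.3 211.2] [232 206   9  13  74]
[286.  211.5] [283 206   8  13  68]
ellipse ((262.0030822753906, 183.33192443847656), (104.06034088134766, 108.784912109375), 93.05441284179688) 8828.5
```

View pics/w2c.png

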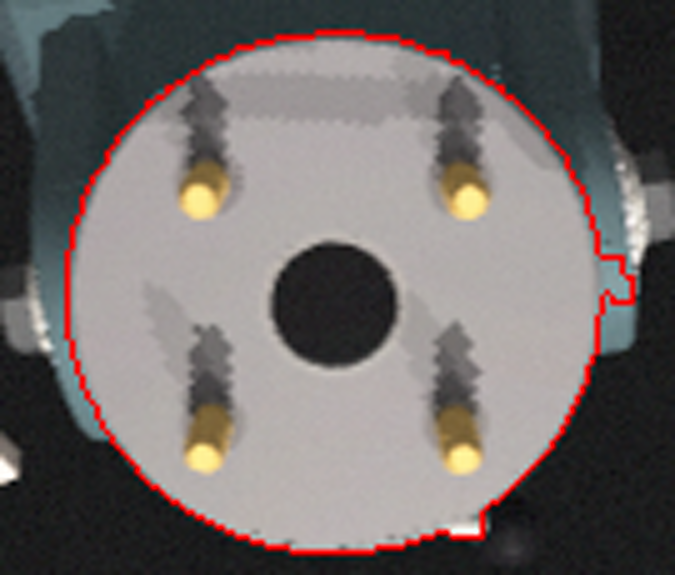

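```bash
cat > st2.py <<'E'
from h import *
import sys
C=cam("wrist");s=r.sense();Rt=s['ee_rot'];p=s['tcp_pos']
Z=5;x0,y0=195,125
z=cv2.resize(C[0][125:240,195:330],None,fx=Z,fy=Z,interpolation=cv2.INTER_CUBIC)
hsv=cv2.cvtColor(z,cv2.COLOR_BGR2HSV)
m=cv2.inRange(hsv,(18,60,222),(36,255,255));m=cv2.morphologyEx(m,cv2.MORPH_OPEN,np.ones((5,5)))
nn,l,st,ce=cv2.connectedComponentsWithStats(m)
tips=[ (ce[i]+.5)/Z-.5+[x0,y0] for i in range(1,nn) if st[i,4]>150]
print([st[i,2:] for i in range(1,nn)])
b=cv2.inRange(cv2.cvtColor(z,cv2.COLOR_BGR2GRAY),0,60);nn,l,st,ce=cv2.connectedComponentsWithStats(b)
k=[i for i in range(1,nn) if abs(ce[i]-[335,304]).max()<30][0];bore=(ce[k]+.5)/Z-.5+[x0,y0];print("bore",bore,st[k])
ctr=np.mean(tips,0)
g={ (t[0]>ctr[0],t[1]>ctr[1]):t for t in tips};print(g)
# object frame: X=tool x, Y=tool y, Z=-tool z -> use tool-like frame: tips at z=-22
obj=[];im=[]
for (a,bb),t in g.items(): obj.append([.024*(1 if a else -1),.024*(1 if bb else -1),-.022]);im.append(t)
obj.append([0,0,0]);im.append(bore)
obj=np.array(obj);im=np.array(im)
ok,rv,tv=cv2.solvePnP(obj,im,C[1],None,flags=cv2.SOLVEPNP_SQPNP)
print("reproj",(cv2.projectPoints(obj,rv,tv,C[1],None)[0][:,0]-im).round(2).tolist())
Tc=r.capture("wrist")["tool_from_camera"]
Rf=Tc[:3,:3]@R.from_rotvec(rv[:,0]).as_matrix();pf=Tc[:3,:3]@tv[:,0]+Tc[:3,3]
print("face in tool frame",pf.round(4),"rotvec deg",R.from_matrix(Rf).as_rotvec(degrees=True).round(2))
print("world fc",(p+Rt@pf).round(4),"n",(-Rt@Rf[:,2]).round(4),"x",(Rt@Rf[:,0]).round(4))
h=np.array([-.567,-.823]);h/=np.linalg.norm(h);n=np.r_[h*np.sin(np.radians(35)),np.cos(np.radians(35))]
for fc0 in ([.5375,.2141,.125],p+Rt@pf):
  f0=np.array(fc0)
  tw=[onplane(t,C,f0+.022*n,n) for t in tips]; 
  print("by planes: tips",np.mean(tw,0)-.022*n,"bore",onplane(bore,C,f0,n))
E
python3 st2.py
```

```text
[array([ 36,  32, 880], dtype=int32), array([ 34,  32, 841], dtype=int32), array([ 35,  28, 710], dtype=int32), array([ 34,  28, 705], dtype=int32)]
bore [261.17850993 185.53220875] [  272   246   123   119 11382]
{(np.False_, np.False_): array([234.21886364, 165.17863636]), (np.True_, np.False_): array([288.30487515, 165.35386445]), (np.False_, np.True_): array([235.22084507, 216.59802817]), (np.True_, np.True_): array([287.04595745, 216.79858156])}
reproj [[-0.1, 0.05], [0.12, 0.05], [-0.07, -0.07], [0.03, -0.13], [0.02, 0.1]]
face in tool frame [-0.0022  0.0018  0.1315] rotvec deg [ 0.59 -0.2   0.21]
world fc [0.5394 0.2143 0.1249] n [-0.3119 -0.4548  0.8342] x [-0.7259  0.6806  0.0996]
by planes: tips [0.53955432 0.21425649 0.12590631] bore [0.53924583 0.213825   0.12553497]
by planes: tips [0.53994762 0.21475951 0.12533939] bore [0.53962908 0.21431852 0.12495858]
```

```bash
cat > goto.py <<'E'
from h import *
def rel(yaw,p):
    s=r.sense();a=np.radians(yaw);x=np.array([np.cos(a),np.sin(a),0]);z=np.array([0,0,-1.])
    Rt=np.c_[x,np.cross(z,x),z]
    print("rotvec",R.from_matrix(s['ee_rot'].T@Rt).as_rotvec(degrees=True).round(2),"shift in new axes cm",(Rt.T@(np.array(p)-s['tcp_pos'])*100).round(2))
E
python3 -c "
from goto import *
rel(150.8,[.6333,-.1338,.139])"
```

```text
rotvec [ 34.15  -1.58 -14.97] shift in new axes cm [-26.1  -18.37   9.39]
```

Emit:
move_arm(
  series=[
    [[0,0,0,8.54,-0.4,-3.74,1],[0,0,0,8.54,-0.4,-3.74,1],[0,0,0,8.54,-0.4,-3.74,1],[0,0,0,8.54,-0.4,-3.74,1],[-4.35,-3.06,0,0,0,0,1],[-4.35,-3.06,0,0,0,0,1],[-4.35,-3.06,0,0,0,0,1],[-4.35,-3.06,0,0,0,0,1],[-4.35,-3.06,0,0,0,0,1],[-4.35,-3.06,0,0,0,0,1]],
  ],
)

```text
time_s: 6.15
tcp_pos: [0.6336, -0.1358, 0.2323]
ee_rot: [[-0.873, 0.489, -0.0], [0.489, 0.873, -0.0], [0.0, -0.0, -1.0]]
wrist_force: [1.0, 0.5, 0.5]
gripper_width: 1.002
```

Emit:
move_arm(
  series=[
    [[0,0,4.7,0,0,0,1],[0,0,4.7,0,0,0,1],[0,0,0,0,0,0,1],[0,0,0,0,0,0,1]],
  ],
)

```text
time_s: 6.65
tcp_pos: [0.6341, -0.1344, 0.1405]
ee_rot: [[-0.873, 0.488, 0.003], [0.488, 0.873, -0.001], [-0.003, 0.0, -1.0]]
wrist_force: [0.7, 0.1, 0.7]
gripper_width: 0.999
```

```bash
python3 fl.py; python3 -c "
from goto import *
s=r.sense();print(s['joints'].round(1),s['tcp_pos'].round(4),s['ee_rot'].round(3).tolist(),s['time_s'])
rel(150.8,[.6333,-.1338,.012])
C=cam('wrist');cv2.imwrite('pics/w3.png',C[0])"
```

```text
disc circle [ 0.63353464 -0.13337332] 0.0457978872267851 214
[240.1 160.1] 75 [ 0.6425 -0.1662  0.007 ] 0.034 -74.8
[289.9 160. ] 75 [ 0.6008 -0.143   0.007 ] 0.0341 -163.6
[265. 188.] 114 [ 0.6351 -0.1305  0.007 ] 0.0033 62.1
[240.9 207.7] 54 [ 0.6658 -0.1245  0.007 ] 0.0335 15.3
[288.9 207.4] 58 [ 0.6239 -0.1015  0.007 ] 0.0333 106.8
[  2.3  27.7  -2.6   0.1 -59.4 -31.6] [ 0.6344 -0.1343  0.1413] [[-0.873, 0.488, 0.004], [0.488, 0.873, -0.001], [-0.004, 0.002, -1.0]] 6.7
rotvec [ 0.09  0.24 -0.03] shift in new axes cm [ 1.200e-01 -1.000e-02  1.293e+01]
```

View pics/w3.png

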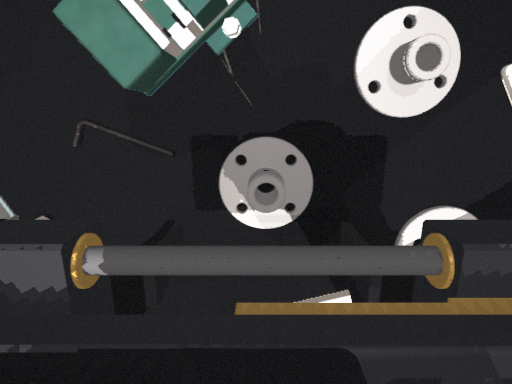

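Emit:
move_arm(
  series=[
    [[0.1,0,5,0,0,0,1],[0,0,5,0,0,0,1],[0,0,2.7,0,0,0,1],[0,0,0,0,0,0,1],[0,0,0,0,0,0,-1],[0,0,0,0,0,0,-1],[0,0,0,0,0,0,-1],[0,0,0,0,0,0,-1],[0,0,0,0,0,0,-1],[0,0,0,0,0,0,-1]],
  ],
)

```text
time_s: 8.0
tcp_pos: [0.6316, -0.1339, 0.0116]
ee_rot: [[-0.872, 0.489, -0.0], [0.489, 0.872, 0.0], [0.0, 0.0, -1.0]]
wrist_force: [0.6, 0.7, 0.5]
gripper_width: 0.4
```

Emit:
move_arm(
  series=[
    [[0,0,0,0,0,0,1],[0,0,0,0,0,0,1],[0,0,0,0,0,0,1],[0,0,0,0,0,0,1],[0,0,-6.2,0,0,0,1],[0,0,-6.2,0,0,0,1],[0,0,0,0,0,0,1],[0,0,0,0,0,0,1]],
  ],
)

```text
time_s: 9.0
tcp_pos: [0.6311, -0.1337, 0.1356]
ee_rot: [[-0.872, 0.49, -0.0], [0.49, 0.872, 0.001], [0.001, 0.001, -1.0]]
wrist_force: [-0.2, 0.2, -1.0]
gripper_width: 0.995
```

```bash
for i in 1 2 3; do python3 fl.py; python3 -c "
from h import *
s=r.sense();print(s['joints'].round(2),s['tcp_pos'].round(4))"; done
```

```text
disc circle [ 0.63312689 -0.13351617] 0.04574621951801412 209
[236.4 161.5] 80 [ 0.642  -0.1664  0.007 ] 0.034 -74.9
[286.8 161.2] 75 [ 0.6005 -0.1433  0.007 ] 0.034 -163.4
[261.8 189.9] 112 [ 0.6347 -0.1305  0.007 ] 0.0035 62.5
[237.8 209.8] 54 [ 0.6651 -0.1245  0.007 ] 0.0333 15.7
[286.2 209.3] 59 [ 0.6235 -0.1016  0.007 ] 0.0333 106.8
[  2.35  27.94  -3.28  -0.06 -58.92 -31.64] [ 0.6306 -0.1338  0.1344]
disc circle [ 0.63320153 -0.1335904 ] 0.045760117288911877 208
[235.5 162.4] 80 [ 0.6422 -0.1662  0.007 ] 0.0339 -74.5
[286.4 161.9] 75 [ 0.6003 -0.1432  0.007 ] 0.0342 -163.7
[260.9 190.9] 114 [ 0.635  -0.1303  0.007 ] 0.0037 61.3
[236.9 210.7] 56 [ 0.6653 -0.1245  0.007 ] 0.0334 15.8
[285.6 210.4] 61 [ 0.6236 -0.1014  0.007 ] 0.0336 106.6
[ 2.350e+00  2.798e+01 -3.290e+00 -5.000e-02 -5.892e+01 -3.164e+01] [ 0.6305 -0.1338  0.1339]
disc circle [ 0.63333431 -0.13352919] 0.045758147979024534 208
[235.3 162.5] 79 [ 0.6421 -0.1663  0.007 ] 0.034 -75.0
[285.9 162.3] 81 [ 0.6006 -0.1432  0.007 ] 0.0341 -163.5
[260.7 191.3] 116 [ 0.635  -0.1303  0.007 ] 0.0036 61.9
[285.3 210.6] 59 [ 0.6237 -0.1016  0.007 ] 0.0334 106.9
[236.2 211.2] 56 [ 0.6658 -0.1246  0.007 ] 0.0336 15.4
[ 2.350e+00  2.800e+01 -3.290e+00 -4.000e-02 -5.892e+01 -3.164e+01] [ 0.6305 -0.1339  0.1337]
```

Emit:
move_arm(
  series=[
    [[0,0.07,5,0,0,0,1],[0,0,5,0,0,0,1],[0,0,2.2,0,0,0,1],[0,0,0,0,0,0,1],[0,0,0,0,0,0,1],[0,0,0,0,0,0,-1],[0,0,0,0,0,0,-1],[0,0,0,0,0,0,-1],[0,0,0,0,0,0,-1],[0,0,0,0,0,0,-1],[0,0,0,0,0,0,-1]],
  ],
)

```text
time_s: 10.52
tcp_pos: [0.632, -0.1333, 0.0137]
ee_rot: [[-0.872, 0.489, 0.0], [0.489, 0.872, 0.0], [-0.0, 0.0, -1.0]]
wrist_force: [1.7, 0.1, -0.0]
gripper_width: 0.399
```

```bash
python3 -c "
from h import *
for i in range(3):
  C=cam('wrist');s=r.sense();print(s['tcp_pos'].round(4),s['gripper_width'],s['wrist_force'])"
```

```text
[ 0.6321 -0.1333  0.0137] 0.381974160046407 [ 0.03706476 -0.49727043  1.62324478]
[ 0.6321 -0.1333  0.0137] 0.38746516650510887 [-0.59644799 -0.25827548  0.73236512]
[ 0.6321 -0.1333  0.0137] 0.38328359260281925 [-0.40539249 -0.45038696 -0.24142771]
```

```bash
cat > ins.py <<'E'
from h import *
import sys
d=float(sys.argv[1])
h=np.array([-.567,-.823]);h/=np.linalg.norm(h);n=np.r_[h*np.sin(np.radians(35)),np.cos(np.radians(35))]
x=np.array([-.727,.680,.0995]);x-=n*(n@x);x/=np.linalg.norm(x)
Rt=np.c_[x,np.cross(-n,x),-n]
Rt=Rt@R.from_rotvec([0,0,.2],degrees=True).as_matrix()
fc=np.array([.5383,.2149,.125])
for i in range(1): cam("wrist")
s=r.sense()
tgt=fc+n*(.0137+d)
w=R.from_matrix(s['ee_rot'].T@Rt).as_rotvec(degrees=True)
print(s['time_s'],s['tcp_pos'].round(4),s['wrist_force'].round(1),s['gripper_width'].round(3),s['joints'].round(1))
print("rotvec",w.round(2),np.linalg.norm(w).round(1),"shift in present axes cm",(s['ee_rot'].T@(tgt-s['tcp_pos'])*100).round(2),"in target axes",(Rt.T@(tgt-s['tcp_pos'])*100).round(2))
E
python3 ins.py .1
```

```text
Traceback (most recent call last):
  File "ins.py", line 13, in <module>
    print(s['time_s'],s['tcp_pos'].round(4),s['wrist_force'].round(1),s['gripper_width'].round(3),s['joints'].round(1))
                                                                      ^^^^^^^^^^^^^^^^^^^^^^^^
AttributeError: 'float' object has no attribute 'round'
```

```bash
sed -i "s/s\['gripper_width'\].round(3)/round(s['gripper_width'],3)/" ins.py; python3 ins.py .1
```

```text
10.775 [ 0.632  -0.1333  0.0137] [ 1.5 -1.1  0.8] 0.383 [  2.4  35.6  -9.6  -0.  -44.7 -31.7]
rotvec [-35.05   1.58  15.22] 38.2 shift in present axes cm [ 25.81  19.29 -20.43] in target axes [31.64 20.11 -7.09]
```

Emit:
move_arm(
  series=[
    [[0,0,-3,0,0,0,-1],[0,0,-5.8,0,0,0,-1],[0,0,-5.8,0,0,0,-1],[0,0,-5.8,0,0,0,-1],[3.69,2.76,0,0,0,0,-1],[3.69,2.76,0,0,0,0,-1],[3.69,2.76,0,0,0,0,-1],[3.69,2.76,0,0,0,0,-1],[3.69,2.76,0,0,0,0,-1],[3.69,2.76,0,0,0,0,-1],[3.69,2.76,0,0,0,0,-1]],
  ],
)

```text
time_s: 12.15
tcp_pos: [0.5, 0.1627, 0.2174]
ee_rot: [[-0.872, 0.49, -0.001], [0.49, 0.872, 0.0], [0.001, -0.0, -1.0]]
wrist_force: [0.3, 0.6, -1.9]
gripper_width: 0.385
```

Emit:
move_arm(
  series=[
    [[0,0,0,-7.01,0.32,3.04,-1],[0,0,0,-7.01,0.32,3.04,-1],[0,0,0,-7.01,0.32,3.04,-1],[0,0,0,-7.01,0.32,3.04,-1],[0,0,0,-7.01,0.32,3.04,-1],[0,0,0,0,0,0,-1],[0,0,0,0,0,0,-1],[0,0,0,0,0,0,-1]],
  ],
)

```text
time_s: 13.15
tcp_pos: [0.5015, 0.1621, 0.2178]
ee_rot: [[-0.727, 0.606, 0.324], [0.679, 0.562, 0.472], [0.104, 0.563, -0.82]]
wrist_force: [-0.3, -1.2, -1.5]
gripper_width: 0.385
```

```bash
python3 ins.py .04; python3 -c "
from h import *
C=cam('wrist');cv2.imwrite('pics/w4.png',C[0])"
```

```text
13.2 [0.5014 0.1621 0.2177] [ 0.  -1.1 -1.4] 0.382 [ 22.5   3.4 -22.3 -30.5 -38.  -47.5]
rotvec [-0.07 -0.06  0.08] 0.1 shift in present axes cm [-0.05 -0.03  5.92] in target axes [-0.05 -0.04  5.92]
```

View pics/w4.png

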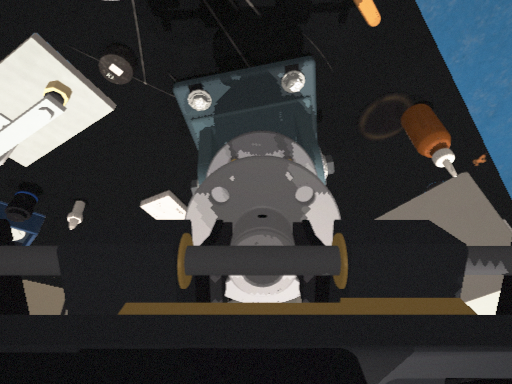

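Emit:
move_arm(
  series=[
    [[-0.05,-0.03,3.7,0,0,0,-1],[0,0,3.6,0,0,0,-1],[0,0,0,0,0,0,-1],[0,0,0,0,0,0,-1],[0,0,0,0,0,0,-1]],
  ],
)

```text
time_s: 13.88
tcp_pos: [0.5255, 0.1955, 0.1591]
ee_rot: [[-0.726, 0.605, 0.327], [0.68, 0.56, 0.473], [0.103, 0.566, -0.818]]
wrist_force: [-0.0, -0.2, -1.5]
gripper_width: 0.38
```

```bash
python3 ins.py .0; python3 -c "
from h import *
C=cam('wrist');cv2.imwrite('pics/w5.png',C[0][120:240,180:345]) 
a=cv2.resize(C[0][120:240,180:345],None,fx=4.8,fy=4.8,interpolation=cv2.INTER_CUBIC);cv2.imwrite('pics/w5.png',a)
S=cam('scene');a=cv2.resize(S[0][120:220,160:280],None,fx=6,fy=6,interpolation=cv2.INTER_CUBIC);cv2.imwrite('pics/s5.png',a)"
```

```text
13.925 [0.5254 0.1954 0.1591] [ 0.1 -0.4 -1.3] 0.382 [ 24.5  10.6 -22.3 -35.1 -30.8 -43.2]
rotvec [0.1  0.02 0.05] 0.1 shift in present axes cm [ 0.04 -0.06  2.76] in target axes [ 0.04 -0.05  2.76]
```

View pics/w5.png

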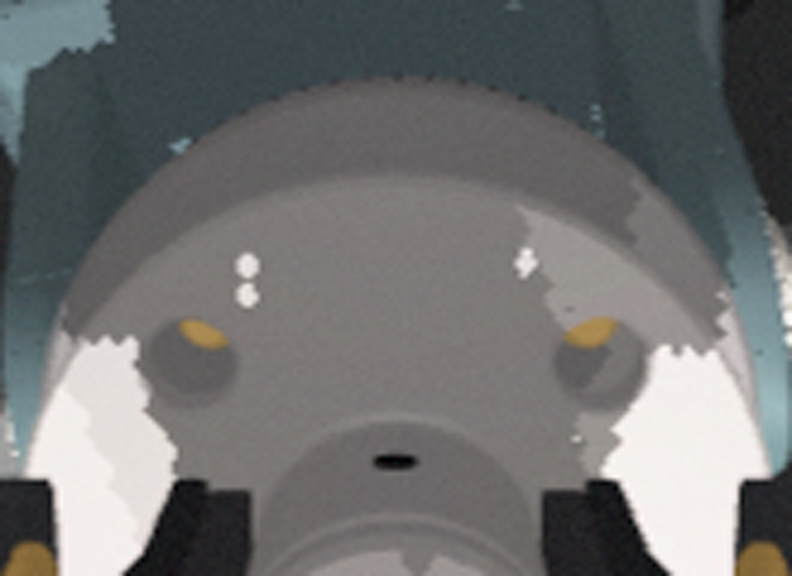

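View pics/s5.png

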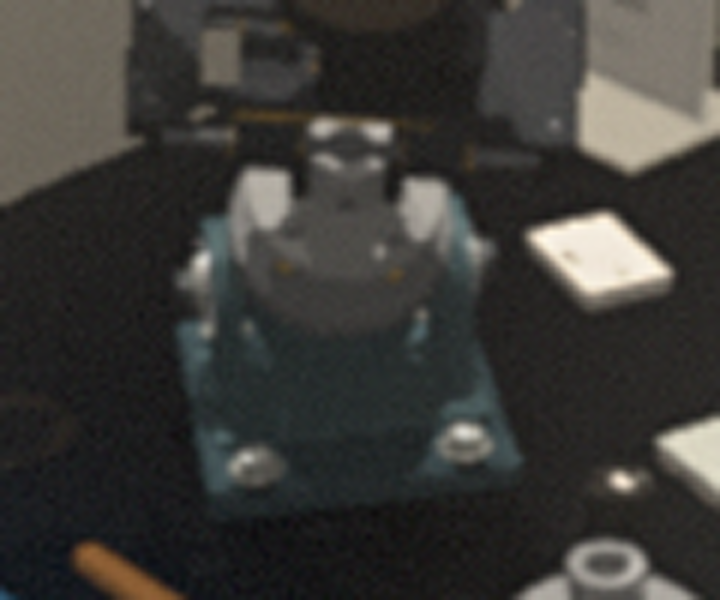

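Emit:
move_arm(
  series=[
    [[0.03,-0.06,0.3,0,0,0,-1],[0,0,0.5,0,0,0,-1],[0,0,0.4,0,0,0,-1],[0,0,0.3,0,0,0,-1],[0,0,0,0,0,0,-1]],
  ],
)

```text
time_s: 14.65
tcp_pos: [0.5294, 0.2026, 0.1447]
ee_rot: [[-0.726, 0.607, 0.324], [0.68, 0.561, 0.472], [0.105, 0.563, -0.82]]
wrist_force: [0.9, -0.3, -1.9]
gripper_width: 0.382
```

```bash
python3 ins.py .0; python3 -c "
from h import *
C=cam('wrist')
a=cv2.resize(C[0][120:240,180:345],None,fx=4.8,fy=4.8,interpolation=cv2.INTER_CUBIC);cv2.imwrite('pics/w6.png',a)"
```

```text
14.7 [0.5294 0.2026 0.1449] [ 0.1 -0.4 -1.8] 0.382 [ 24.9  12.3 -22.2 -36.3 -29.5 -42. ]
rotvec [-0.04 -0.03  0.01] 0.1 shift in present axes cm [-0.01  0.11  1.13] in target axes [-0.01  0.11  1.13]
```

View pics/w6.png

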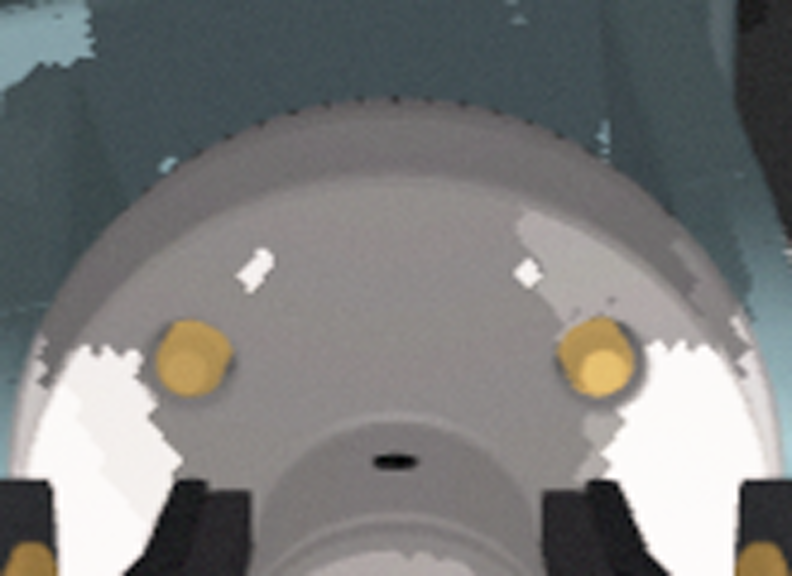

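Emit:
move_arm(
  series=[
    [[0,0.05,0.4,0,0,0,-1],[0,0,0.4,0,0,0,-1],[0,0,0.2,0,0,0,-1],[0,0,0.1,0,0,0,-1],[0,0,0,0,0,0,-1]],
  ],
)

```text
time_s: 15.38
tcp_pos: [0.5333, 0.208, 0.1363]
ee_rot: [[-0.726, 0.606, 0.325], [0.68, 0.561, 0.472], [0.104, 0.564, -0.819]]
wrist_force: [-0.2, 0.2, -2.0]
gripper_width: 0.383
```

```bash
python3 ins.py .0
```

```text
15.425 [0.5333 0.208  0.1364] [ 0.3 -0.6 -2.6] 0.383 [ 25.2  13.4 -21.9 -37.1 -28.6 -41.3]
rotvec [-0.01 -0.03  0.01] 0.0 shift in present axes cm [-0.01  0.05  0.05] in target axes [-0.01  0.05  0.05]
```

Emit:
move_arm(
  series=[
    [[0,0,0.1,0,0,0,-1],[0,0,0.1,0,0,0,-1],[0,0,0,0,0,0,-1]],
  ],
)

```text
time_s: 15.8
tcp_pos: [0.5338, 0.2085, 0.1355]
ee_rot: [[-0.726, 0.606, 0.325], [0.68, 0.561, 0.473], [0.104, 0.564, -0.819]]
wrist_force: [-2.8, -4.4, 4.6]
gripper_width: 0.384
```

```bash
python3 ins.py .0
```

```text
15.85 [0.5338 0.2085 0.1356] [-3.4 -4.2  3.2] 0.383 [ 25.2  13.5 -21.9 -37.3 -28.6 -41.1]
rotvec [ 0.01 -0.02  0.05] 0.1 shift in present axes cm [-0.    0.03 -0.06] in target axes [-0.    0.03 -0.06]
```

Emit:
move_arm(
  series=[
    [[0,0,0.1,0,0,0,-1],[0,0,0,0,0,0,-1]],
  ],
)

```text
time_s: 16.1
tcp_pos: [0.5338, 0.2085, 0.1355]
ee_rot: [[-0.727, 0.605, 0.325], [0.679, 0.561, 0.473], [0.104, 0.564, -0.819]]
wrist_force: [-6.8, -7.2, 10.9]
gripper_width: 0.385
```

```bash
python3 ins.py .0;python3 -c "
from h import *
C=cam('wrist')
a=cv2.resize(C[0][120:240,180:345],None,fx=4.8,fy=4.8,interpolation=cv2.INTER_CUBIC);cv2.imwrite('pics/w7.png',a)"
```

```text
16.15 [0.5338 0.2086 0.1355] [-6.2 -7.5 10.3] 0.379 [ 25.2  13.5 -21.9 -37.3 -28.6 -41. ]
rotvec [ 0.02 -0.03  0.08] 0.1 shift in present axes cm [-0.    0.03 -0.06] in target axes [-0.    0.03 -0.06]
```

View pics/w7.png

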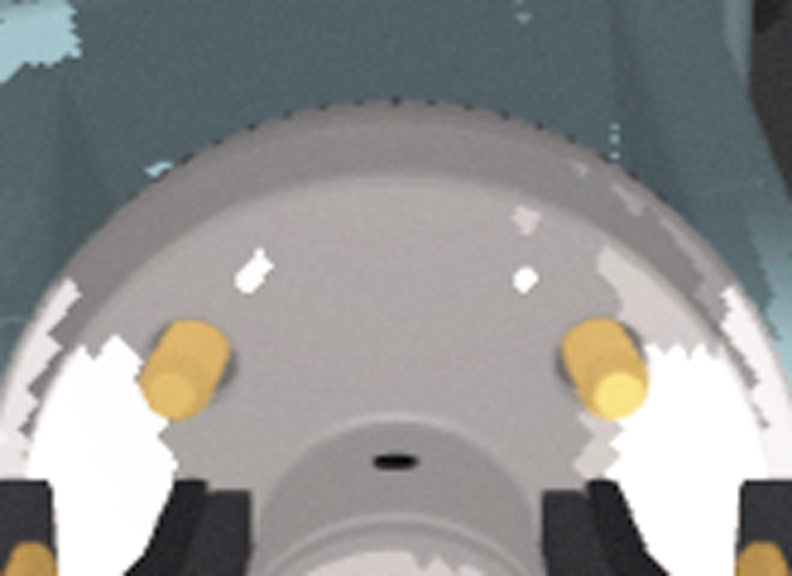

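Emit:
move_arm(
  series=[
    [[0,0,0,0,0,0,1],[0,0,0,0,0,0,1],[0,0,0,0,0,0,1],[0,0,0,0,0,0,1],[0,0,0,0,0,0,1],[0,0,-3,0,0,0,1],[0,0,-5,0,0,0,1],[0,0,-5,0,0,0,1],[0,0,0,0,0,0,1],[0,0,0,0,0,0,1]],
  ],
)

```text
time_s: 17.45
tcp_pos: [0.4918, 0.148, 0.2401]
ee_rot: [[-0.726, 0.607, 0.325], [0.68, 0.56, 0.473], [0.105, 0.564, -0.819]]
wrist_force: [0.6, 0.2, -1.0]
gripper_width: 1.0
```

```bash
python3 ins.py .0;python3 -c "
from h import *
C=cam('wrist')
cv2.imwrite('pics/w8.png',cv2.resize(C[0][110:240,180:345],None,fx=4.6,fy=4.6,interpolation=cv2.INTER_CUBIC))
S=cam('scene');cv2.imwrite('pics/s8.png',cv2.resize(S[0][110:310,130:400],None,fx=2.9,fy=2.9,interpolation=cv2.INTER_CUBIC))"
```

```text
17.5 [0.4916 0.1481 0.2393] [-1.4 -0.8 -0.1] 1.002 [ 21.3   0.8 -21.9 -29.3 -41.2 -48.5]
rotvec [-0.09 -0.08 -0.04] 0.1 shift in present axes cm [-0.05  0.14 12.67] in target axes [-0.03  0.12 12.67]
```

View pics/w8.png

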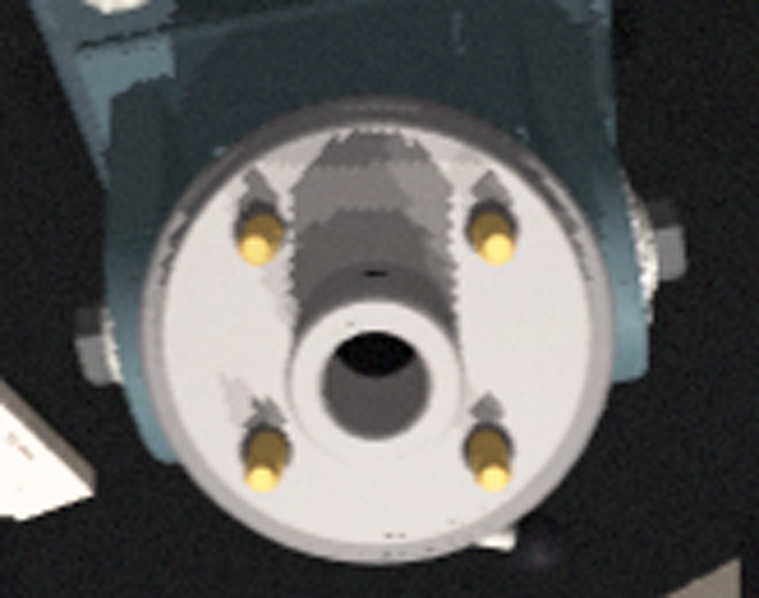

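View pics/s8.png

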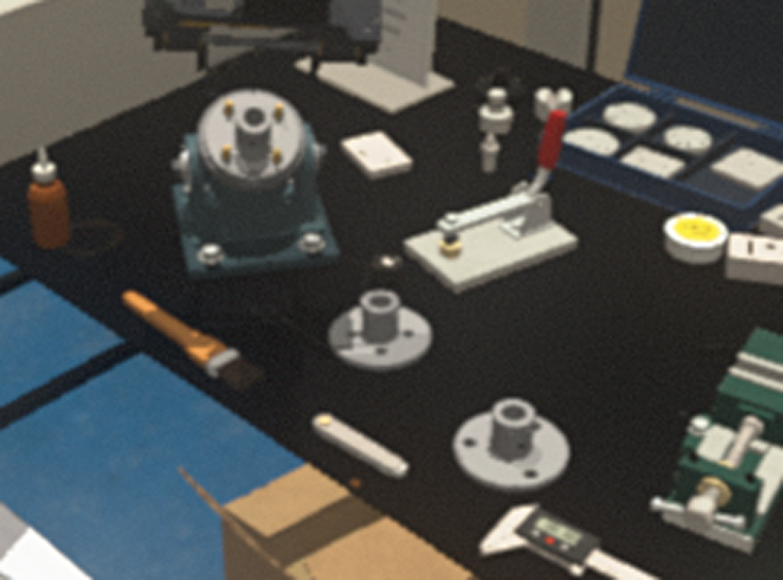

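```bash
python3 -c "
from h import *
T=cam('top');s=cam('scene');print(r.sense()['wrist_force'],r.sense()['time_s']);print(r.finish_job())"
```

```text
[-0.35342696  0.61521456  0.09615003] 17.7
the job is handed in; nothing more can be done
None
```

I put the flange with holes on the 48 mm square onto the four studs of the tilted head, hub outwards, pressed it home and let go. The job was handed in at 17.7 s; no verdict is reported.

- **Seating:** I pushed along the stud axis until firm contact, about 14 N. The tool stopped within about 0.6 mm of the depth I had calculated. After release, the wrist picture shows all four studs through the holes, standing out evenly.
- **Clear of everything:** The gripper is fully open, about 105 mm above the stud tips, and the wrist force reads near zero.
- **Other things on the bench:** In the last scene picture, which shows most of them, the other two flanges and the loose things look unmoved. I judged this by eye and did not measure it.
- **Disagreements between measurements:**
  - The wrist camera was about 1.2 mm off sideways compared with the top and scene cameras. I confirmed this by a trial grip of the flange, which I then released, and corrected for it.
  - The stud position across the other direction differed by about 1 mm between views. I settled it by looking through the holes during insertion.
  - One fit gave the face tilt as 33.5° instead of the stated 35°. I used 35°.

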